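# Feed the mullion in through the face frame and hold it for screwing

## Task

The small wall cabinet lies on its back with its doors off, and its centre mullion, the loose batten on the bench, is to be screwed on behind the face frame, whose opening is shorter than the batten. Pick the batten up, tip it, feed it end first through the opening, straighten it inside and hold it level close behind the frame (at most 15 mm below it, or touching lightly), plates up, centred over the length of the opening and in line with the countersunk screw holes at both ends. Finish while still holding it there, ready for the screws, and leave the glue bottle, tape measure and box of screws beside the cabinet undisturbed.

Things in the scene. Friction and masses are not known exactly. Their poses are not given: they have to be found in the camera images.
- mullion_mid (a point): Centre, half-way up, of the loose mullion: a plain planed wooden batten 36 mm wide (its x), 258 mm long (its y), 22 mm thick (its z), about 0.12 kg, lying flat on the bench, two flush steel catch plates in its upper face, 78 mm either side of the middle. Its two ends are alike. Grasp it across the 36 mm width at its middle.
- mullion_end_a (a point): Centre of the mullion's end face at its +y end, 129 mm from its middle.
- mullion_end_b (a point): Centre of the mullion's end face at its -y end, 129 mm from its middle.
- wall_cabinet: Small plywood cabinet lying on its back, fixed; origin at the centre of its underside on the bench. Outside 250 (its x) by 372 (its y) by 102 mm (its z, up). On top a wooden face frame 16 mm thick, underside at z = 86 mm. Below the frame it is empty: 226 mm along x, 348 mm along y (174 mm each way from the centre), down to z = 6 mm.
- opening (a point): Centre of the frame's rectangular opening at the frame's upper face (z = 102 mm); axes as the cabinet's. Opening 150 mm along x by 210 mm along y. Two countersunk screw holes at each of its ends, x = +6 and -6, y = +117 and -117 mm from here: the mullion belongs along y on the line x = 0, its middle at y = 0, so that 24 mm of it lies under the frame at each end.
- frame_back (a point): Where the mullion's centre would be if it lay centred and touching the frame from behind: on the cabinet's z axis, 75 mm above the bench, 27 mm below the frame's upper face; axes as the cabinet's.
- tape_measure: Yellow tape measure standing on the bench, 63 x 86 x 62 mm, between the cabinet and the parts box; origin under its centre. Leave alone.
- glue_bottle: Glue bottle standing to the right of the cabinet, 58 mm across, 159 mm tall; origin under its centre. Leave alone.
- screw_box: Card box of screws, 61 x 84 x 45 mm, to the right of the cabinet; origin under its centre. Leave alone.

How it is judged:
On the way, in this order (a step that is already met when the one before it is completed fails the run):
1. the batten is picked up off the bench (contact force between the fingers and mullion above 1 N and height (world z) of mullion_mid above 0.05 m), for 0.1 s.
2. one end of the batten is through the opening and below the frame, the other end still above the frame (((z of mullion_end_a in the frame of wall_cabinet below 0.086 m and z of mullion_end_b in the frame of wall_cabinet above 0.102 m and x of mullion_mid in the frame of wall_cabinet between -0.075 and 0.075 m and y of mullion_mid in the frame of wall_cabinet between -0.186 and 0.186 m) or (z of mullion_end_b in the frame of wall_cabinet below 0.086 m and z of mullion_end_a in the frame of wall_cabinet above 0.102 m and x of mullion_mid in the frame of wall_cabinet between -0.075 and 0.075 m and y of mullion_mid in the frame of wall_cabinet between -0.186 and 0.186 m))).
At the end, for the whole second after the job is handed in: Batten inside the cabinet, at rest in the fingers, plates up (8 degrees): both ends 0 to 15 mm below the frame's underside and within 10 mm of the screw holes' centre line, its middle within 10 mm of the opening's middle lengthwise, pressing on the cabinet with under 15 N (contact force between the fingers and mullion above 1 N and z of mullion_end_a in the frame of wall_cabinet between 0.06 and 0.0775 m and x of mullion_end_a in the frame of wall_cabinet between -0.01 and 0.01 m and z of mullion_end_b in the frame of wall_cabinet between 0.06 and 0.0775 m and x of mullion_end_b in the frame of wall_cabinet between -0.01 and 0.01 m and y of mullion_mid in the frame of wall_cabinet between -0.01 and 0.01 m and angle between the z axis of mullion_mid and the z axis of wall_cabinet, either way round below 0.15 rad and angle between mullion_mid's own z axis and vertical below 0.2 rad and contact force between mullion and wall_cabinet below 15 N and linear speed of mullion below 0.02 m/s); the arm keeps its last pose, push and grip.
It fails at once if the tape measure is moved more than 25 mm (distance of tape_measure from where it was at the start of the episode above 0.025 m).
It fails at once if the glue bottle is moved more than 25 mm (distance of glue_bottle from where it was at the start of the episode above 0.025 m).
It fails at once if the box of screws is moved more than 25 mm (distance of screw_box from where it was at the start of the episode above 0.025 m).
It also fails if it takes over 48 s, if anything falls off the work surface, if the arm or the gripper's body presses on something with over 40 N, if the wrist force passes 120 N, or if a joint passes its speed limit or range.

## Robot

A 6-joint arm with a two-finger parallel gripper is mounted at the origin on a cart in front of the work surface, level with it; the furniture and walls round the work are solid. World frame = base frame: x ahead of the robot, y to its left, z up, the work surface at z = 0. Lengths are in m, angles in rad, forces in N, time in s.
With the tool pointing down it reaches from about 0.3 to 0.95 m from the base axis. Payload 3.1 kg.
Tool frame: the origin (TCP) lies between the finger pads; the fingertips stand 8 mm ahead of it and the grasp point (between the pads) lies 11 mm behind it (env.tip_reach is the distance from the TCP to the fingertips, in m); z points along the fingers, y is the line along which they close (so a half turn about z gives the same grasp; the last joint's range is limited). The gripper opens to 85 mm and grips with 20 to 120 N. Pads are 22 mm wide; open, the fingers measure 114 mm over their backs; the gripper's body (76 mm by 85 mm) begins 54 mm behind the grasp point. The pads swing forward as they close: fully open they stand 13 mm farther back than shut.
Start: joints at [1.049, 0.308, 1.634, -0, 1.2, -0.07], TCP at [0.273, 0.562, 0.239] pointing down, gripper open.
Joint ranges: [-3.06, 3.06], [-0.79, 1.96], [0.05, 2.63], [-1.19, 4.34], [0.05, 2.64], [-2.94, 2.94]. Speed limits (rad/s): [2.79, 2.79, 3.14, 3.14, 3.14, 3.14].

## Interface

Orientations are given as [roll, pitch, yaw] about the fixed x, y, z axes, in that order (R = Rz(yaw) Ry(pitch) Rx(roll)).
In Python, from bench import telemetry, cams, job, env gives the robot as it stands.
- The arm moves only by the tool drive_tool, never from a script. Its argument "deltas" is a list of rows, each a list of 3 entries, a list of its own where there are three numbers: the finger opening in m, from 0 to 0.0854, then the shift along the tool's x, y, z in m, then the turn, a rotation vector about the tool's x, y, z in rad. A call has 1 to 20 rows; each row shifts and turns the commanded pose from where the row before left it, along the tool's axes as they then stand; what a row does not reach is not made up. A row lasts 1/8 s, in which the tool goes at most 62.5 mm and 10.7 degrees, less where a joint would pass 70% of its speed; a pose out of reach is approached as far as the arm can. A call with a gripper value outside its range is refused whole. The fingers move at their own pace and stop on an object; "grip_force" is the grip in N (left out, the last holds). Time passes only in rows, so rows that do not move let the fingers close. It gives the time, the measured TCP pose, the force, the opening and the grip force at its end, in the units of the state.
- telemetry.get_obs(): the state, without advancing time (a new reading comes with each control period).
- cams.camera(name): name is "scene" or "top" or "wrist"; returns (picture, depth): 420x560x3 uint8, red, green, blue; 420x560 float32, m along the optical axis (not along the pixel's ray), 0 where there is no reading.
- cams.get_calibration(name): a dict with "fx", "fy", "cx", "cy" (pixels), "extrinsics" (4x4, takes a point from camera to world coordinates). Camera axes: x right, y up, looking along -z (the intrinsics and any distortion apply to the point x, -y, -z); pixel columns grow to the right and rows downward; lengths in m; the calibration is good to about 2 mm. A picture is of the moment at which its call begins: read the wrist's pose just before it. get_calibration takes no time and is no camera call; for the wrist camera it gives the pose at the moment of the call.
- job.close_job(): hands the job in; it is judged then, once.
The state is a dict: "time": time; "joints": joint angles; "qd": joint speeds; "joint_torque": joint torques, N m; "eef_pos": TCP position; "eef_rot": TCP orientation; "force": force on the tool from outside, world axes, zero at the start; "ft_torque": the same for the moment, N m; "width": finger opening in m; "grasp_force": force on a finger pad.
Only numpy, scipy, OpenCV 4.12 (cv2) and the standard library are available. Lean on these libraries where they do the work, as an engineer would, in place of code of your own. Each camera call takes 0.05 s, during which the arm holds its last target. There are 200 camera calls.

## Working session

There is one attempt and no reset: what is moved stays moved. The work goes in short steps, Python scripts to look and compute and a tool call to move; the robot and the scene stay as the last step left them, time stands still between calls to the robot, and variables do not carry over. Pictures are saved under pics/ and viewed, at most 10 in all, crops included, and the job is handed in when it is done.

Besides the shell and the picture viewer there is one more tool, called after "Request:" as name([rows], argument=value, ...), one row to a line, values as JSON. drive_tool: Moves the arm, as the interface text tells. Its arguments: {"type":"object","properties":{"deltas":{"type":"array"},"grip_force":{"type":"number"}},"required":["deltas"]}

```bash
mkdir -p pics; cat > h.py <<'E'
import numpy as np, cv2
from bench import telemetry, cams, job, env
from scipy.spatial.transform import Rotation as R
def shot(name,f):
    im,d=cams.camera(name); cv2.imwrite('pics/'+f+'.png',im[:,:,::-1]); np.savez('pics/'+f+'.npz',im=im,d=d,**{k:np.array(v) for k,v in cams.get_calibration(name).items() if not isinstance(v,str)}); return im,d
def load(f): return np.load('pics/'+f+'.npz',allow_pickle=True)
def ray(c,u,v):
    E=c['extrinsics']; u=np.asarray(u,float);v=np.asarray(v,float)
    p=np.stack([(u-c['cx'])/c['fx'],-(v-c['cy'])/c['fy'],-np.ones_like(u)],-1)
    return E[:3,3],p@E[:3,:3].T
def onz(c,u,v,z):
    o,d=ray(c,u,v); t=(z-o[2])/d[...,2]; return o+d*t[...,None]
def pts(c):
    d=c['d']; v,u=np.mgrid[:d.shape[0],:d.shape[1]]
    o,r=ray(c,u,v); return o+r*d[...,None]
E
python3 - <<'E'
from h import *
o=telemetry.get_obs();print(o)
for n in('top','scene'):
    shot(n,n+'0');k=cams.get_calibration(n);print(n,k)
E
```

```text
{'time': 0.0, 'joints': array([ 1.04926863e+00,  3.09009267e-01,  1.63522375e+00, -2.10574441e-06,
        1.19968291e+00, -6.97216071e-02]), 'qd': array([ 0.00109885,  0.0013303 , -0.00141747, -0.00171288, -0.00069392,
       -0.00071541]), 'joint_torque': array([-1.81401342e-04, -4.15259814e+01, -2.76661831e+01, -1.66784307e-04,
        1.03690402e-02, -2.32011956e-07]), 'eef_pos': array([0.27249839, 0.56155882, 0.23802668]), 'eef_rot': array([-3.13927488e+00, -1.59895635e-04,  2.68978714e+00]), 'force': array([-0.2903193 , -0.37880097, -0.60462667]), 'ft_torque': array([ 0.01696149, -0.03034483,  0.01276921]), 'grasp_force': 0.0, 'width': 0.08530022330211062}
top {'fx': 527.4196763634744, 'fy': 527.4196763634744, 'cx': 278.4459159885701, 'cy': 211.855011608342, 'extrinsics': array([[-0.03432425,  0.87044877, -0.49106088, -0.38994673],
       [-0.99933475, -0.02383333,  0.02760498, -0.02254499],
       [ 0.0123251 ,  0.49168172,  0.87068776,  1.74477411],
       [ 0.        ,  0.        ,  0.        ,  1.        ]])}
scene {'fx': 531.501714448305, 'fy': 531.501714448305, 'cx': 280.80411320362884, 'cy': 213.6096284095715, 'extrinsics': array([[ 0.46678824,  0.41429203, -0.78132635, -0.79329959],
       [-0.88409338,  0.19654307, -0.42396901, -0.77652006],
       [-0.02208271,  0.88866919,  0.45801683,  0.86320112],
       [ 0.        ,  0.        ,  0.        ,  1.        ]])}
```

View pics/top0.png

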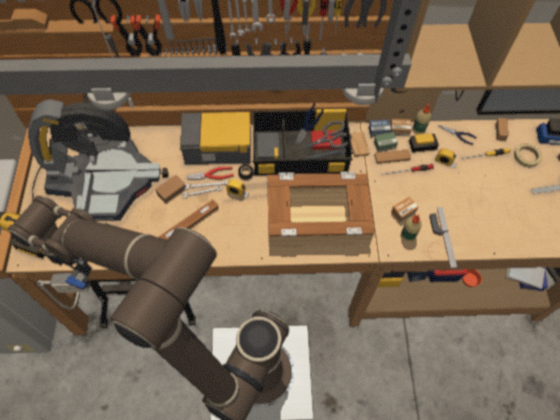

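View pics/scene0.png

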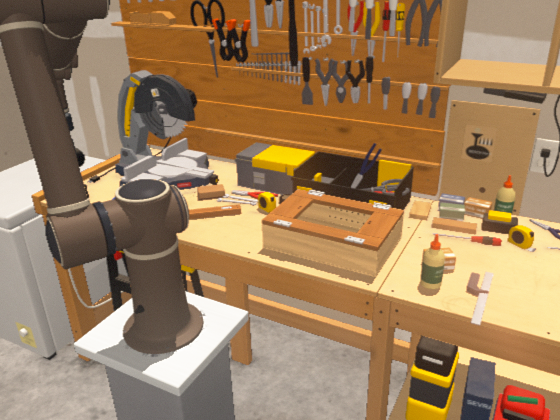

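The top view shows the cabinet frame (268–372, 178–240), long side along world y, and the reddish batten from about (217,204) to (162,237), its near part close to the arm; the tape is at (236,188), glue at (411,228), and screw box at (405,207). The scene view agrees.

```bash
python3 - <<'E'
from h import *
c=load('top0'); P=pts(c); im=c['im']
# frame top: z 0.095..0.11 in cabinet window
v,u=np.mgrid[:420,:560]
m=(np.abs(P[...,2]-0.102)<.006)&(u>250)&(u<390)&(v>160)&(v<260)
q=P[m]; print(m.sum(),q.mean(0))
# connected component
n,l,s,_=cv2.connectedComponentsWithStats(m.astype(np.uint8)); k=1+s[1:,4].argmax(); print(s[k])
q=P[l==k]; print('outer',cv2.minAreaRect(q[:,:2].astype(np.float32)), np.median(q[:,2]))
cs,h=cv2.findContours((l==k).astype(np.uint8),cv2.RETR_CCOMP,cv2.CHAIN_APPROX_NONE)
for i,ct in enumerate(cs):
    if len(ct)>60:
        w=onz(c,ct[:,0,0],ct[:,0,1],.102)[:,:2].astype(np.float32); print(len(ct),h[0][i][3],cv2.minAreaRect(w))
# batten
hsv=cv2.cvtColor(im,cv2.COLOR_RGB2HSV)
for (x,y) in [(190,222),(210,208),(170,232),(250,225)]: print((x,y),hsv[y,x],P[y,x])
z=np.median(P[205:215,240:260,2]);print('bench',z)
m=(np.abs(P[...,2]-0.022)<.008)&(u>140)&(u<230)&(v>195)&(v<260)
n,l,s,_=cv2.connectedComponentsWithStats(m.astype(np.uint8)); k=1+s[1:,4].argmax(); print(s[k]); q=P[l==k]
print(cv2.minAreaRect(q[:,:2].astype(np.float32)),np.median(q[:,2]))
cv2.imwrite('pics/crop.png',cv2.resize(np.hstack([im[190:260,140:240]]),None,fx=6,fy=6,interpolation=cv2.INTER_CUBIC)[:,:,::-1])
E
```

```text
3224 [ 0.56581266 -0.220866    0.10322915]
[ 267  172  108   64 3146]
outer ((0.5715924501419067, -0.22225326299667358), (0.37284520268440247, 0.26081690192222595), 89.880859375) 0.10368505306956632
440 -1 ((0.5708190202713013, -0.22218577563762665), (0.3721699118614197, 0.26204222440719604), 89.62804412841797)
229 0 ((0.5656086802482605, -0.219222754240036), (0.17348025739192963, 0.23606526851654053), 1.0460788011550903)
(190, 222) [ 13 151 155] [0.54293632 0.25035412 0.03045235]
(210, 208) [ 13 140 162] [0.60783374 0.18006088 0.01772875]
(170, 232) [ 14  43 195] [0.51001401 0.32357025 0.01791638]
(250, 225) [ 17 107 215] [ 0.54147388  0.03060104 -0.00178481]
bench 0.002807455051353047
[160 199  59  40 453]
((0.5596885681152344, 0.2543320953845978), (0.047251906245946884, 0.24827933311462402), 37.67607879638672) 0.023670182739099488
```

View pics/crop.png

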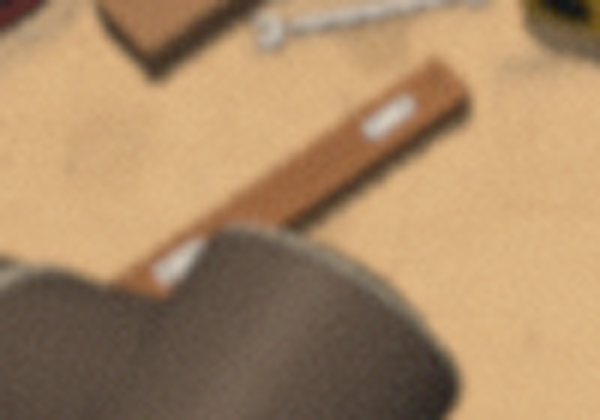

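The crop shows the batten with one plate at crop (388,118) and the other at (180,262), near its hidden end. I'll go above it for a wrist view.

Request:
drive_tool([
  [0.085, [-0.049, -0.0195, -0.006], [0, 0, 0]],
  [0.085, [-0.049, -0.0195, -0.006], [0, 0, 0]],
  [0.085, [-0.049, -0.0195, -0.006], [0, 0, 0]],
  [0.085, [-0.049, -0.0195, -0.006], [0, 0, 0]],
  [0.085, [-0.049, -0.0195, -0.006], [0, 0, 0]],
  [0.085, [-0.049, -0.0195, -0.006], [0, 0, 0]],
  [0.085, [-0.049, -0.0195, -0.006], [0, 0, 0]],
  [0.085, [-0.049, -0.0195, -0.006], [0, 0, 0]],
  [0.085, [0, 0, 0], [0, 0, 0.154]],
  [0.085, [0, 0, 0], [0, 0, 0.154]],
  [0.085, [0, 0, 0], [0, 0, 0.154]],
  [0.085, [0, 0, 0], [0, 0, 0]],
])

```text
time: 1.6
eef_pos: [0.5571, 0.2506, 0.2866]
eef_rot: [-3.14, -0.0, 2.229]
force: [-0.1, -0.2, -0.4]
width: 0.0846
grasp_force: 0.0
```

```bash
python3 - <<'E'
from h import *
print([a for a in dir(env) if a[0]!='_'])
o=telemetry.get_obs();print(o['time'],o['eef_pos'],o['eef_rot'],o['joints'])
im,d=shot('wrist','w1'); c=load('w1'); print(c['extrinsics'],c['fx'])
P=pts(c)
hsv=cv2.cvtColor(im,cv2.COLOR_RGB2HSV)
m=(P[...,2]>.014)&(P[...,2]<.03)&(d>0)
n,l,s,_=cv2.connectedComponentsWithStats(m.astype(np.uint8)); 
for k in range(1,n):
    if s[k][4]>500:
        print(s[k]); ct=cv2.findContours((l==k).astype(np.uint8),cv2.RETR_EXTERNAL,cv2.CHAIN_APPROX_NONE)[0][0]
        w=onz(c,ct[:,0,0],ct[:,0,1],.022)[:,:2].astype(np.float32); print(cv2.minAreaRect(w),np.median(P[l==k][:,2]))
E
```

```text
['IKError', 'tip_reach']
1.6 [0.55714291 0.25057123 0.28663022] [-3.14045766e+00 -3.63462620e-04  2.22938509e+00] [ 3.51371529e-01  2.42917357e-01  1.61909160e+00  3.35483008e-06
  1.28077546e+00 -3.07218406e-01]
[[ 0.78977799 -0.58517906 -0.1838918   0.5095921 ]
 [ 0.61338896  0.75238523  0.24014674  0.31252813]
 [-0.00217137 -0.30245981  0.95315967  0.42060871]
 [ 0.          0.          0.          1.        ]] 320.736643421388
[ 437    0   38  178 1237]
((0.6637126207351685, 0.4479033648967743), (0.028272094205021858, 0.2033495306968689), 51.70991134643555) 0.022939905134705008
[ 266   45   32  208 6014]
((0.5489704608917236, 0.2615644335746765), (0.035523541271686554, 0.25582900643348694), 38.63632583618164) 0.02143924262076638
[ 384  144   57   80 3854]
((0.6992462277412415, 0.3352557420730591), (0.06648600101470947, 0.1022857055068016), 41.13945007324219) 0.028452086189166143
[178 328  62  38 506]
((0.6374298334121704, -0.036376237869262695), (0.1066993698477745, 0.01522943377494812), 0.057756587862968445) 0.021829454437152312
[283 338  49  34 742]
((0.759213387966156, 0.04710271954536438), (0.07830946147441864, 0.053844235837459564), 47.879085540771484) 0.017590614247979558
```

View pics/w1.png

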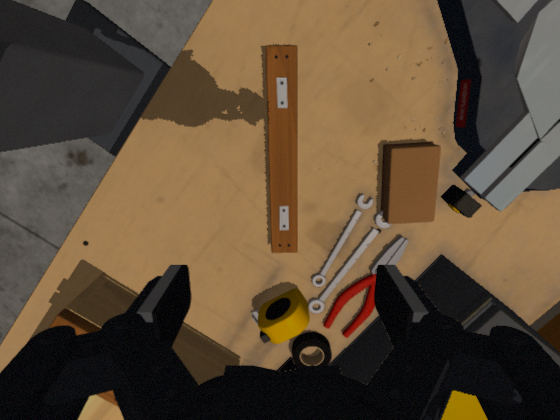

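The wrist view shows the batten whole at (266–298, 45–252), its centre at about (0.549, 0.262), plates up, tape at (283,313). Next: descend, while I plan the insertion in the y–z plane.

Request:
drive_tool([
  [0.0854, [0.0137, -0.0004, 0.03], [0, 0, -0.015]],
  [0.0854, [0, 0, 0.05], [0, 0, 0]],
  [0.0854, [0, 0, 0.05], [0, 0, 0]],
  [0.0854, [0, 0, 0.05], [0, 0, 0]],
  [0.0854, [0, 0, 0.05], [0, 0, 0]],
  [0.0854, [0, 0, 0.03], [0, 0, 0]],
  [0.0854, [0, 0, 0.01], [0, 0, 0]],
  [0.0854, [0, 0, 0.008], [0, 0, 0]],
  [0.0854, [0, 0, 0], [0, 0, 0]],
])

```text
time: 2.78
eef_pos: [0.5495, 0.2617, 0.01]
eef_rot: [3.14, 0.0, 2.243]
force: [-0.7, -0.1, 0.4]
width: 0.0854
grasp_force: 0.0
```

```bash
cat > plan.py <<'E'
import numpy as np, heapq
def fill(a0,a1,b0,b1,s=7):
    A,B=np.meshgrid(np.linspace(a0,a1,int((a1-a0)/s)+2),np.linspace(b0,b1,int((b1-b0)/s)+2)); return np.c_[A.ravel(),B.ravel()]
# coordinates (along batten toward +y end, along normal up), mm, batten centre origin
bat=fill(-129,129,-11,11)
grip=lambda sg:np.vstack([fill(-14,14,-12,62),fill(-43,43,62,180,10),fill(55*sg,105*sg,105,165,10) if sg>0 else fill(-105,-55,105,165,10)])
obs=[(105,186,86,102),(-186,-105,86,102),(174,186,0,102),(-186,-174,0,102),(-400,400,-100,6)]
def dist(p):
    d=np.full(len(p),1e3)
    for a,b,c,e in obs:
        dx=np.maximum(np.maximum(a-p[:,0],p[:,0]-b),0);dy=np.maximum(np.maximum(c-p[:,1],p[:,1]-e),0); d=np.minimum(d,np.hypot(dx,dy))
    return d.min()
def rot(p,t): c,s=np.cos(t),np.sin(t); return np.c_[p[:,0]*c+p[:,1]*s,-p[:,0]*s+p[:,1]*c]  # t>0: +y end down
def clear(y,z,t,phi,sg):
    return min(dist(rot(bat,t)+[y,z]),dist(rot(G[phi,sg],t)+[y,z]))
G={}
ys=np.arange(-40,81,5);zs=np.arange(25,226,5);ts=np.radians(np.arange(0,61,4))
def solve(phi,sg):
    G[phi,sg]=rot(grip(sg),np.radians(phi))
    C=np.array([[[clear(y,z,t,phi,sg) for t in ts] for z in zs] for y in ys])
    # Dijkstra maximising bottleneck then length
    start=(8,9,0) # y=0,z=70
    best={}
    pq=[(1/ max(C[start],.1),start,None)];par={}
    while pq:
        c,s,p=heapq.heappop(pq)
        if s in par: continue
        par[s]=p
        if zs[s[1]]>=220:
            path=[];
            while s: path.append(s); s=par[s]
            return c,[(int(ys[i]),int(zs[j]),int(round(np.degrees(ts[k]))),round(float(C[i,j,k]),1)) for i,j,k in path]
        for d in np.ndindex(3,3,3):
            n=tuple(np.array(s)+d-1)
            if n in par or min(n)<0 or any(a>=b for a,b in zip(n,C.shape)) or C[n]<2.5: continue
            heapq.heappush(pq,(c+ (.05+ (4/C[n])**2)*np.abs(np.array(d)-1).sum(),n,s))
    return None
if __name__=='__main__':
    for sg in(1,-1):
        for phi in(-20,-10,0,10):
            r=solve(phi,sg); print(sg,phi,r and (round(r[0],1),min(q[3] for q in r[1][:-1]),r[1][::2]))
E
time python3 plan.py
```

```text
1 -20 (np.float64(6.3), 9.5, [(-40, 220, 28, 59.9), (-40, 210, 28, 52.3), (-40, 200, 28, 45.6), (-40, 190, 28, 40.4), (-40, 180, 28, 35.7), (-40, 170, 28, 31.1), (-40, 160, 28, 26.9), (-40, 150, 28, 25.9), (-40, 140, 28, 25.9), (-40, 130, 28, 26.8), (-40, 120, 28, 30.9), (-35, 115, 28, 30.3), (-25, 105, 28, 28.7), (-15, 105, 28, 28.6), (-5, 95, 24, 23.3), (5, 90, 24, 21.5), (15, 90, 24, 21.5), (25, 85, 20, 17.4), (35, 75, 20, 14.0), (35, 65, 16, 12.0), (35, 60, 8, 9.7), (35, 60, 0, 10.0), (25, 60, 0, 15.0), (15, 60, 0, 15.0), (5, 60, 0, 15.0), (0, 65, 0, 10.0)])
1 -10 (np.float64(6.3), 9.5, [(-40, 220, 28, 59.9), (-40, 210, 28, 52.3), (-40, 200, 28, 45.6), (-40, 190, 28, 40.4), (-40, 180, 28, 35.7), (-40, 170, 28, 31.1), (-40, 160, 28, 26.9), (-40, 150, 28, 25.9), (-40, 140, 28, 25.9), (-40, 130, 28, 26.8), (-40, 120, 28, 30.9), (-35, 115, 28, 30.3), (-25, 105, 28, 28.7), (-15, 105, 28, 28.6), (-5, 95, 24, 23.3), (5, 90, 24, 21.5), (15, 90, 24, 21.5), (25, 85, 20, 17.4), (35, 75, 20, 14.0), (35, 65, 16, 12.0), (35, 60, 8, 9.7), (35, 60, 0, 10.0), (25, 60, 0, 15.0), (15, 60, 0, 15.0),
[... 2793 characters left out ...]
 60, 0, 10.0), (25, 60, 0, 15.0), (15, 60, 0, 15.0), (5, 60, 0, 15.0), (0, 65, 0, 10.0)])
-1 10 (np.float64(6.4), 9.5, [(-40, 220, 28, 59.9), (-40, 210, 28, 52.3), (-40, 200, 28, 45.6), (-40, 190, 28, 40.4), (-40, 180, 28, 35.7), (-40, 170, 28, 31.1), (-40, 160, 28, 26.9), (-40, 150, 28, 25.9), (-40, 140, 28, 25.9), (-40, 130, 28, 26.8), (-40, 120, 28, 30.9), (-35, 115, 28, 30.3), (-25, 105, 28, 28.7), (-15, 105, 28, 28.6), (-5, 95, 24, 23.3), (5, 90, 24, 21.5), (15, 90, 24, 21.5), (25, 85, 20, 17.4), (35, 80, 16, 12.0), (35, 70, 12, 10.5), (35, 65, 4, 9.5), (30, 60, 0, 15.0), (20, 60, 0, 15.0), (10, 60, 0, 15.0), (0, 60, 0, 15.0), (0, 70, 0, 5.0)])
real	0m18.564s
user	0m18.818s
sys	0m0.020s
```

Request:
drive_tool([
  [0.0, [0, 0, 0], [0, 0, 0]],
  [0.0, [0, 0, 0], [0, 0, 0]],
  [0.0, [0, 0, 0], [0, 0, 0]],
  [0.0, [0, 0, 0], [0, 0, 0]],
  [0.0, [0, 0, 0], [0, 0, 0]],
  [0.0, [0, 0, 0], [0, 0, 0]],
], grip_force=80)

```text
time: 3.52
eef_pos: [0.5498, 0.2618, 0.0104]
eef_rot: [3.14, 0.001, 2.243]
force: [-0.2, 0.5, 5.5]
width: 0.0335
grasp_force: 82.2
```

Request:
drive_tool([
  [0.0, [0, 0, -0.02], [0, 0, 0]],
  [0.0, [0, 0, -0.045], [0, 0, 0]],
  [0.0, [0, 0, -0.05], [0, 0, 0]],
  [0.0, [0, 0, -0.05], [0, 0, 0]],
  [0.0, [0, 0, -0.05], [0, 0, 0]],
  [0.0, [0, 0, -0.055], [0, 0, 0.168]],
  [0.0, [0, 0, 0], [0, 0, 0.168]],
  [0.0, [0, 0, 0], [0, 0, 0.168]],
  [0.0, [0, 0, 0], [0, 0, 0.168]],
  [0.0, [-0.05, 0.002, 0], [0, 0, 0]],
  [0.0, [-0.05, 0.002, 0], [0, 0, 0]],
  [0.0, [-0.05, 0.002, 0], [0, 0, 0]],
  [0.0, [-0.05, 0.002, 0], [0, 0, 0]],
  [0.0, [-0.05, 0.002, 0], [0, 0, 0]],
  [0.0, [-0.05, 0.002, 0], [0, 0, 0]],
  [0.0, [-0.05, 0.003, 0], [0, 0, 0]],
  [0.0, [-0.05, 0.003, 0], [0, 0, 0]],
  [0.0, [-0.05, 0.003, 0], [0, 0, 0]],
  [0.0, [-0.03, 0, 0], [0, 0, 0]],
  [0.0, [0, 0, 0], [0, 0, 0]],
])

```text
time: 6.02
eef_pos: [0.5689, -0.2206, 0.2794]
eef_rot: [-3.141, 0.0, 1.567]
force: [0.0, 0.4, -0.7]
width: 0.0345
grasp_force: 81.6
```

```bash
python3 - <<'E'
from h import *
o=telemetry.get_obs();print(o['time'],o['eef_pos'],o['eef_rot'],o['joints'],o['width'])
shot('wrist','w2'); c=load('w2'); P=pts(c); d=c['d']
m=(np.abs(P[...,2]-.102)<.008)&(d>0)
n,l,s,_=cv2.connectedComponentsWithStats(m.astype(np.uint8))
for k in range(1,n):
    if s[k][4]>300: print(s[k],P[l==k].mean(0),P[l==k].min(0),P[l==k].max(0))
m=(d>0)&(np.abs(P[...,2]-o['eef_pos'][2])<.05)&(np.abs(P[...,0]-o['eef_pos'][0])<.03)
print(m.sum())
E
```

```text
6.025 [ 0.56892651 -0.2206496   0.27937912] [-3.14093931e+00  1.31026658e-04  1.56735865e+00] [-4.41121227e-01  2.46656633e-01  1.62918798e+00 -4.14665627e-04
  1.26628428e+00 -4.37559072e-01] 0.03451686545217598
[  132     0   101   311 18871] [ 0.4731093  -0.1693048   0.10163494] [ 0.4380898  -0.36453743  0.09400405] [ 0.52392595 -0.05590342  0.10887444]
[  333     0    99   312 18678] [ 0.66285476 -0.16931803  0.10141907] [ 0.61350034 -0.36486174  0.09400299] [ 0.69744432 -0.0563098   0.10854054]
[ 444    0   60  313 1844] [ 0.75077534 -0.18849252  0.10516918] [ 0.74909426 -0.36063027  0.09869598] [ 0.7522363  -0.05712973  0.10999894]
[457 297 103  13 843] [ 0.82164671 -0.35194962  0.10217425] [ 0.7596951  -0.356824    0.09400079] [ 0.88395977 -0.34124155  0.10999766]
38354
```

View pics/w2.png

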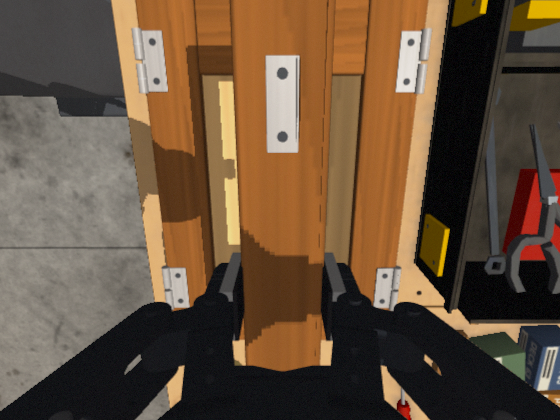

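The wrist view shows the batten in the fingers over the opening, with the plate at (266–299, 55–152), opening side edges near columns 205 and 360, and its +y edge at row 73.

```bash
python3 - <<'E'
from h import *
c=load('w2'); P=pts(c); d=c['d']; im=c['im']
f=(np.abs(P[...,2]-.102)<.006)&(d>0)
L=[];Rr=[];
for v in range(110,230,5):
    u=np.where(f[v])[0]; a=u[(u<240)]; b=u[(u>320)&(u<430)]
    pl=onz(c,a.max()+.5,v,.102);pr=onz(c,b.min()-.5,v,.102); ol=onz(c,a.min()-.5,v,.102); L.append([pl[0],pr[0],(pl[0]+pr[0])/2,pl[1],ol[0]])
L=np.array(L);print('edges',L[::6].round(4),np.median(L[:,:3],0), 'yaw of centreline',np.polyfit(L[:,3],L[:,2],1),np.polyfit(L[:,3],L[:,0],1)[0],np.polyfit(L[:,3],L[:,1],1)[0])
for us in((212,230),(335,355)):
  ee=[]
  for u in range(*us,3):
    col=P[40:110,u,2]; k=np.where(f[40:110,u])[0]; ee.append(onz(c,u,40+k.max()+.5,.102)[1])
  print('+y edge',np.median(ee))
# batten
m=(d>0)&(P[...,2]>.25)&(P[...,2]<.33); m[245:]=0
n,l,s,_=cv2.connectedComponentsWithStats(m.astype(np.uint8)); k=1+s[1:,4].argmax();print(s[k])
q=P[l==k]; A=np.c_[q[:,:2],np.ones(len(q))]; co=np.linalg.lstsq(A,q[:,2],rcond=None)[0]; print('plane slope',co, 'z at mid',co@[.569,-.2206,1])
zt=co@[.569,-.2206+.078,1]
# edges by rows
e=[]
for v in range(20,235,5):
    u=np.where(l[v]==k)[0]; a=onz(c,u.min()-.5,v,zt);b=onz(c,u.max()+.5,v,zt); e.append([(a[0]+b[0])/2,a[1],b[0]-a[0]])
e=np.array(e); print('batten line x vs y',np.polyfit(e[:,1]+.2206,e[:,0],1),np.median(e[:,2]),zt)
hsv=cv2.cvtColor(im,cv2.COLOR_RGB2HSV); w=((hsv[...,1]<60)&(hsv[...,2]>120)&(l==k)).astype(np.uint8)
n,l2,s,_=cv2.connectedComponentsWithStats(w); k2=1+s[1:,4].argmax(); x,y,ww,h=s[k2][:4]; print(s[k2])
print('plate ctr',onz(c,x+ww/2-.5,y+h/2-.5,zt), 'ends',onz(c,x+ww/2,y-.5,zt)[1],onz(c,x+ww/2,y+h-.5,zt)[1])
E
```

```text
edges [[ 0.4944  0.6413  0.5679 -0.146   0.4442]
 [ 0.4942  0.6414  0.5678 -0.1735  0.4435]
 [ 0.494   0.6415  0.5677 -0.2025  0.4439]
 [ 0.4938  0.6416  0.5677 -0.2333  0.4432]] [0.49398502 0.64128907 0.56772842] yaw of centreline [0.00499839 0.56867151] 0.005129658723584435 0.004867131005131006
+y edge -0.1162168654943998
+y edge -0.11638432959253527
[  230     0   106   245 23272]
plane slope [-0.00316553  0.00142887  0.29225913] z at mid 0.2901427392429272
batten line x vs y [-4.96912853e-05  5.68943268e-01] 0.03539834019709953 0.29025419097252186
[ 266   55   34   98 2956]
plate ctr [ 0.56900436 -0.14081424  0.29025419] ends -0.1244949875918185 -0.15863700375185819
```

```bash
cat > rows.py <<'E'
import numpy as np
def rows(wp,n):
    "wp: (y,z mm, tilt deg); n rows per leg -> per-leg rounded rows"
    t=np.radians(wp[0][2])
    p=np.array(wp[0][:2],float)/1e3; out=[]
    for w,k in zip(wp[1:],n):
        q0=p.copy(); t0=np.radians(w[2]); ts=t
        for i in range(1,k+1):
            g=q0+(np.array(w[:2])/1e3-q0)*i/k; d=g-p
            c,s=np.cos(t),np.sin(t); tx=round(d[0]*c-d[1]*s,4); tz=round(-d[0]*s-d[1]*c,4)
            dt=round((ts+(t0-ts)*i/k)-t,3)
            out.append([0.0,[tx,0,tz],[0,-dt,0]]); p=p+np.array([tx*c-tz*s,-tx*s-tz*c]); t+=dt
    return out
E
python3 - <<'E'
from rows import *
wp=[(1.7,279,0),(-40,220,28),(-40,120,28),(-25,105,28)]
print(rows(wp,[6,5,2]))
wp=[(-25,105,28),(5,90,24),(25,85,20),(35,75,20),(35,60,8),(35,60,0),(0,60,0)]
print(rows(wp,[3,2,2,3,2,3]))
E
```

```text
[[0.0, [np.float64(-0.007), 0, np.float64(0.0098)], [0, np.float64(-0.081), 0]], [0.0, [np.float64(-0.0061), 0, np.float64(0.0104)], [0, np.float64(-0.082), 0]], [0.0, [np.float64(-0.0052), 0, np.float64(0.0108)], [0, np.float64(-0.081), 0]], [0.0, [np.float64(-0.0044), 0, np.float64(0.0112)], [0, np.float64(-0.082), 0]], [0.0, [np.float64(-0.0034), 0, np.float64(0.0116)], [0, np.float64(-0.081), 0]], [0.0, [np.float64(-0.0025), 0, np.float64(0.0118)], [0, np.float64(-0.082), 0]], [0.0, [np.float64(0.0094), 0, np.float64(0.0177)], [0, np.float64(0.0), 0]], [0.0, [np.float64(0.0094), 0, np.float64(0.0176)], [0, np.float64(0.0), 0]], [0.0, [np.float64(0.0094), 0, np.float64(0.0177)], [0, np.float64(0.0), 0]], [0.0, [np.float64(0.0094), 0, np.float64(0.0176)], [0, np.float64(0.0), 0]], [0.0, [np.float64(0.0093), 0, np.float64(0.0177)], [0, np.float64(0.0), 0]], [0.0, [np.float64(0.0102), 0, np.float64(0.0031)], [0, np.float64(0.0), 0]], [0.0, [np.float64(0.0101), 0, np.float64(0.0031)], [0, np.float64(0.0), 0]]]
[[0.0, [np.float64(0.0112), 0, np.float64(-0.0003)], [0, np.float64(0.023),
[... 381 characters left out ...]
oat64(-0.0), 0]], [0.0, [np.float64(0.0064), 0, np.float64(0.003)], [0, np.float64(-0.0), 0]], [0.0, [np.float64(0.0017), 0, np.float64(0.0047)], [0, np.float64(0.07), 0]], [0.0, [np.float64(0.0014), 0, np.float64(0.0048)], [0, np.float64(0.069), 0]], [0.0, [np.float64(0.001), 0, np.float64(0.0049)], [0, np.float64(0.07), 0]], [0.0, [np.float64(0.0), 0, np.float64(0.0)], [0, np.float64(0.07), 0]], [0.0, [np.float64(0.0), 0, np.float64(0.0)], [0, np.float64(0.07), 0]], [0.0, [np.float64(-0.0117), 0, np.float64(0.0)], [0, np.float64(-0.0), 0]], [0.0, [np.float64(-0.0116), 0, np.float64(0.0)], [0, np.float64(-0.0), 0]], [0.0, [np.float64(-0.0117), 0, np.float64(0.0)], [0, np.float64(-0.0), 0]]]
```

Tilting first, above the frame, to check the sign.

Request:
drive_tool([
  [0.0, [-0.007, -0.001, 0.0098], [0, -0.081, 0]],
  [0.0, [-0.0061, 0, 0.0104], [0, -0.082, 0]],
  [0.0, [-0.0052, 0, 0.0108], [0, -0.081, 0]],
  [0.0, [-0.0044, 0, 0.0112], [0, -0.082, 0]],
  [0.0, [-0.0034, 0, 0.0116], [0, -0.081, 0]],
  [0.0, [-0.0025, 0, 0.0118], [0, -0.082, 0]],
  [0.0, [0, 0, 0], [0, 0, 0]],
])

```text
time: 6.95
eef_pos: [0.5674, -0.2575, 0.2182]
eef_rot: [-3.137, 0.486, 1.576]
force: [0.3, -0.1, -0.8]
width: 0.0343
grasp_force: 81.6
```

```bash
python3 - <<'E'
from h import *
o=telemetry.get_obs();r=R.from_euler('xyz',o['eef_rot']).as_matrix();print(o['eef_pos'],r.round(3),o['joints'],o['force'])
shot('scene','s2')
c=load('s2');cv2.imwrite('pics/s2c.png',cv2.resize(c['im'][100:300,220:480],None,fx=3,fy=3)[:,:,::-1])
E
```

```text
[ 0.56735391 -0.25746185  0.21821645] [[-0.004  1.    -0.003]
 [ 0.884  0.002 -0.467]
 [-0.467 -0.004 -0.884]] [-0.27130581  0.28163858  1.79169075 -0.56230041  1.00838549  0.01644253] [ 0.31824926 -0.06725103 -0.83170089]
```

View pics/s2c.png

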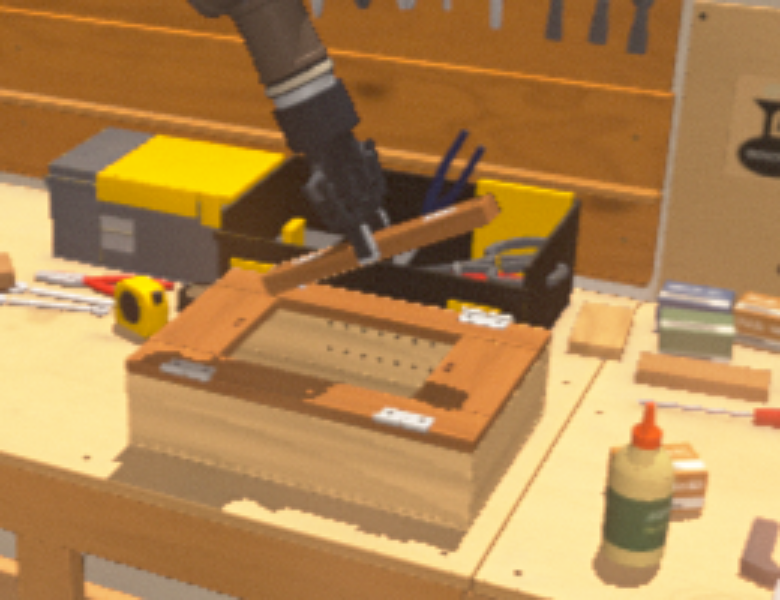

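The scene crop shows the batten tilted, its low end at crop (265,285) above the frame and the high end toward the right. The sign is right, so I descend.

Request:
drive_tool([
  [0.0, [0.006, 0, 0.0197], [0, 0, 0]],
  [0.0, [0.0088, 0, 0.0176], [0, 0, 0]],
  [0.0, [0.0088, 0, 0.0177], [0, 0, 0]],
  [0.0, [0.0094, 0, 0.0176], [0, 0, 0]],
  [0.0, [0.0093, 0, 0.0177], [0, 0, 0]],
  [0.0, [0.0102, 0, 0.0031], [0, 0, 0]],
  [0.0, [0.0101, 0, 0.0031], [0, 0, 0]],
  [0.0, [0, 0, 0], [0, 0, 0]],
])

```text
time: 8.0
eef_pos: [0.5688, -0.2495, 0.1053]
eef_rot: [-3.141, 0.489, 1.572]
force: [-0.3, -0.2, -1.2]
width: 0.0342
grasp_force: 81.6
```

```bash
python3 - <<'E'
from rows import *; from h import *
o=telemetry.get_obs();r=R.from_euler('xyz',o['eef_rot']).as_matrix();p=o['eef_pos'];t=np.degrees(np.arcsin(r[1,0]*0-r[2,0]));print(p,t,r[:,1].round(4),o['force'])
s=((p[1]+.2223)*1e3,p[2]*1e3,t);print(s)
for x in rows([s,(5,90,24),(25,85,20),(35,75,20)],[3,2,2]): print([x[0]]+[[float(v) for v in y] for y in x[1:]])
E
```

```text
[ 0.56881901 -0.24945714  0.10529638] 28.00643271431439 [ 1.0e+00  1.2e-03 -6.0e-04] [-0.29935384 -0.23030533 -1.19206155]
(np.float64(-27.157136003088834), np.float64(105.29637834331989), np.float64(28.00643271431439))
[0.0, [0.0119, 0.0, -0.0005], [0.0, 0.023, 0.0]]
[0.0, [0.0118, 0.0, -0.0003], [0.0, 0.024, 0.0]]
[0.0, [0.0119, 0.0, 0.0], [0.0, 0.023, 0.0]]
[0.0, [0.0101, 0.0, -0.0018], [0.0, 0.035, 0.0]]
[0.0, [0.0103, 0.0, -0.0014], [0.0, 0.035, 0.0]]
[0.0, [0.0064, 0.0, 0.003], [0.0, -0.0, 0.0]]
[0.0, [0.0064, 0.0, 0.003], [0.0, -0.0, 0.0]]
```

Request:
drive_tool([
  [0.0, [0.0119, -0.001, -0.0005], [0, 0.023, 0]],
  [0.0, [0.0118, 0, -0.0003], [0, 0.024, 0]],
  [0.0, [0.0119, 0, 0], [0, 0.023, 0]],
  [0.0, [0.0101, 0, -0.0018], [0, 0.035, 0]],
  [0.0, [0.0103, 0, -0.0014], [0, 0.035, 0]],
  [0.0, [0.0064, 0, 0.003], [0, 0, 0]],
  [0.0, [0.0064, 0, 0.003], [0, 0, 0]],
  [0.0, [0, 0, 0], [0, 0, 0]],
])

```text
time: 9.0
eef_pos: [0.567, -0.1875, 0.0744]
eef_rot: [-3.14, 0.349, 1.572]
force: [-0.3, -0.1, -0.8]
width: 0.0343
grasp_force: 81.6
```

```bash
python3 - <<'E'
from rows import *; from h import *
o=telemetry.get_obs();r=R.from_euler('xyz',o['eef_rot']).as_matrix();p=o['eef_pos'];t=np.degrees(np.arcsin(-r[2,0]));print(p,t,r[:,1].round(4),o['force'])
s=((p[1]+.2223)*1e3,p[2]*1e3,t);print(s)
for x in rows([s,(36,60,8),(36,60,0)],[3,2]): print([x[0]]+[[float(v) for v in y] for y in x[1:]])
E
```

```text
[ 0.56704378 -0.18754113  0.07437021] 19.982782526161007 [ 1.0e+00  7.0e-04 -1.9e-03] [-0.26600311 -0.11030755 -0.79894591]
(np.float64(34.758868183688676), np.float64(74.37021440811304), np.float64(19.982782526161007))
[0.0, [0.002, 0.0, 0.0044], [0.0, 0.07, 0.0]]
[0.0, [0.0017, 0.0, 0.0045], [0.0, 0.069, 0.0]]
[0.0, [0.0014, 0.0, 0.0046], [0.0, 0.07, 0.0]]
[0.0, [0.0, 0.0, -0.0], [0.0, 0.07, 0.0]]
[0.0, [0.0001, 0.0, -0.0], [0.0, 0.07, 0.0]]
```

Request:
drive_tool([
  [0.0, [0.002, 0, 0.0044], [0, 0.07, 0]],
  [0.0, [0.0017, 0, 0.0045], [0, 0.069, 0]],
  [0.0, [0.0014, 0, 0.0046], [0, 0.07, 0]],
  [0.0, [0, 0, 0], [0, 0.07, 0]],
  [0.0, [0, 0, 0], [0, 0.07, 0]],
  [0.0, [0, 0, 0], [0, 0, 0]],
])

```text
time: 9.75
eef_pos: [0.5679, -0.1884, 0.061]
eef_rot: [3.141, 0.001, 1.569]
force: [-0.9, 0.2, -1.5]
width: 0.0344
grasp_force: 81.5
```

```bash
python3 - <<'E'
from h import *
o=telemetry.get_obs();r=R.from_euler('xyz',o['eef_rot']).as_matrix();p=o['eef_pos'];print(p,r.round(4),o['force'],o['time'],o['width'])
E
```

```text
[ 0.56787295 -0.18839913  0.06101678] [[ 2.1e-03  1.0e+00  3.0e-04]
 [ 1.0e+00 -2.1e-03 -1.1e-03]
 [-1.1e-03  3.0e-04 -1.0e+00]] [-0.89716475  0.16730831 -1.49885835] 9.75 0.03439192030592223
```

Request:
drive_tool([
  [0.0, [-0.0115, 0, 0], [0, 0, 0]],
  [0.0, [-0.0115, 0, 0], [0, 0, 0]],
  [0.0, [-0.011, 0, 0], [0, 0, 0]],
  [0.0, [0, 0, -0.004], [0, 0, 0]],
  [0.0, [0, 0, -0.004], [0, 0, 0]],
  [0.0, [0, 0, 0], [0, 0, 0]],
  [0.0, [0, 0, 0], [0, 0, 0]],
])

```text
time: 10.62
eef_pos: [0.5678, -0.2207, 0.069]
eef_rot: [3.142, 0.0, 1.571]
force: [0.3, -0.6, -0.9]
width: 0.0346
grasp_force: 81.5
```

```bash
python3 - <<'E'
from h import *
o=telemetry.get_obs();print(o['eef_pos'],o['eef_rot'],o['force'],o['time'])
shot('wrist','w3'); c=load('w3'); P=pts(c); d=c['d']; im=c['im']
f=(np.abs(P[...,2]-.102)<.006)&(d>0)
b=(np.abs(P[...,2]-.080)<.008)&(d>0)&(np.abs(P[...,0]-.568)<.022)
n,l,s,_=cv2.connectedComponentsWithStats(b.astype(np.uint8)); k=1+s[1:,4].argmax();print(s[k])
q=P[l==k];print('top z',np.median(q[:,2]),'slopes',np.linalg.lstsq(np.c_[q,][:,:2]-q[:,:2].mean(0),q[:,2]-q[:,2].mean(),rcond=None)[0],q.min(0),q.max(0))
e=[]
for v in range(0,250,6):
    a=np.where(f[v])[0]; A=a[a<260];B=a[(a>300)]; w=np.where(l[v]==k)[0]
    if len(A) and len(B) and len(w)>30 :
        pl=onz(c,A.max()+.5,v,.102);
        e.append([onz(c,A.max()+.5,v,.102)[0],onz(c,B.min()-.5,v,.102)[0],onz(c,w.min()-.5,v,.08)[0],onz(c,w.max()+.5,v,.08)[0],onz(c,w.max(),v,.08)[1]])
e=np.array(e);print(e.round(4)[::5])
zt=.08
hsv=cv2.cvtColor(im,cv2.COLOR_RGB2HSV); w=((hsv[...,1]<60)&(hsv[...,2]>120)&(l==k)).astype(np.uint8)
n,l2,s,_=cv2.connectedComponentsWithStats(w); k2=1+s[1:,4].argmax(); x,y,ww,h=s[k2][:4]; print(s[k2],onz(c,x+ww/2-.5,y+h/2-.5,zt))
E
```

```text
[ 0.56777721 -0.22068241  0.06904908] [3.14156672e+00 2.71486206e-05 1.57123614e+00] [ 0.27884465 -0.62542273 -0.93661756] 10.625
[  227    19   111   353 31402]
top z 0.07981414355735308 slopes [-0.00292612  0.00038953] [ 0.54602177 -0.26522718  0.07207348] [ 0.5899644  -0.11503658  0.08798188]
[[ 0.4973  0.6389  0.5498  0.5851 -0.1166]
 [ 0.4972  0.6385  0.5497  0.5849 -0.1259]
 [ 0.4968  0.6386  0.5496  0.585  -0.1357]
 [ 0.4967  0.6387  0.5498  0.5852 -0.146 ]
 [ 0.4973  0.6383  0.5497  0.5849 -0.157 ]
 [ 0.4972  0.6387  0.5496  0.585  -0.1685]
 [ 0.4971  0.6386  0.5499  0.5852 -0.1807]
 [ 0.4973  0.6384  0.5498  0.5853 -0.1937]]
[ 265   55   34   98 2974] [ 0.56712698 -0.14238762  0.08      ]
```

View pics/w3.png

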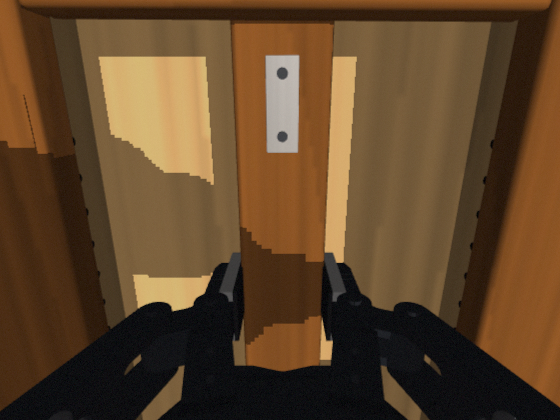

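The wrist view shows the batten level inside the opening, its +y end passing under the frame at row 20. It is centred to about 1 mm, with its mid height about 69 mm. Handing in.

```bash
python3 -c "
from bench import job
print(job.close_job())"
```

```text
the job is handed in; nothing more can be done
None
```

The job is handed in at about 10.6 s, with the mullion held level in the gripper, plates up, about 6 mm behind the frame and within about 1 mm of centre both ways; the glue bottle, tape measure and box of screws were not touched, and no verdict came back.

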